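Lean the lock pin into the trolley's fold lock and push it home

ROBOT

A 6-joint arm with a two-finger parallel gripper is mounted at the origin on the work surface. World frame = base frame: x ahead of the robot, y to its left, z up, the work surface at z = 0. Lengths are in m, angles in degrees, forces in N, time in s.
With the tool pointing down it reaches from about 0.4 to 0.825 m from the base axis. Payload 7 kg.
Tool frame: the origin (TCP) lies midway between the tips of the shut fingers; the grasp point (between the pads) lies 19 mm behind it; y points along the fingers, z is the direction in which the jaws open and shut, and the axes are right-handed (so a half turn about y gives the same grasp; the last joint's range is limited). The gripper opens to 88 mm and grips with 3 to 60 N. Pads are 19 mm wide; open, the fingers measure 130 mm over their backs; the gripper's body (78 mm by 193 mm) begins 47 mm behind the grasp point.
Start: joints at [-59.467, 20.546, 0.682, 0, -70.136, -16.507], TCP at [0.164, -0.655, 0.227] pointing down, gripper open.
Joint ranges: [-176.03, 176.03], [-82.01, 121.73], [-58.28, 71.71], [-173.87, 95.51], [-174.79, -0.11], [-173.66, 173.66]. Speed limits (degrees/s): [136.94, 136.94, 172.46, 180, 180, 180].

INTERFACE

Orientations are given as [roll, pitch, yaw] about the fixed x, y, z axes, in that order (R = Rz(yaw) Ry(pitch) Rx(roll)).
In Python, from plant import ctrl gives the robot as it stands.
- The arm moves only by the tool step_arm, never from a script. Its argument "rows" is a list that holds one entry, the list of rows, each a list of 7 numbers: the gripper command: -1 is shut, 1 is fully open, values between are in proportion, then the shift along the world's x, y, z in cm, then the turn, a rotation vector about the world's x, y, z in degrees. In form: [[[fingers, tx, ty, tz, rx, ry, rz], ...]]. A call has 1 to 12 rows; each row shifts and turns the commanded pose from where the row before left it; what a row does not reach is not made up. A row lasts 1/8 s, in which the tool goes at most 62.5 mm and 10.7 degrees, less where a joint would pass 70% of its speed; a pose out of reach is approached as far as the arm can. A call is refused whole if a number of a shift passes 6.25 or a number of a turn 10.7, either way. A call with a gripper value outside its range is refused whole. The fingers move at their own pace and stop on an object; the grip force is fixed at half the most. Time passes only in rows, so rows that do not move let the fingers close. It gives the time, the measured TCP pose, the force and the opening at its end, in the units of the state.
- ctrl.get_obs(): the state, without advancing time (a new reading comes with each control period).
- ctrl.snapshot(name): name is "scene" or "top" or "wrist"; returns the picture (384x512x3 uint8, blue, green, red); there is no depth.
- ctrl.camera_params(name): a dict with "vertical_fov" (degrees; the focal length in pixels is half the picture's height over the tangent of half this angle, whatever the lens; pixels are square), "cx", "cy" (the principal point, pixels), "k1" (the pictures are not rectified: a ray, as slopes to the right and down, at radius r is drawn at 1 + k1 r^2 times it, then the intrinsics apply), "rvec" (rotation vector, rad) and "tvec" (3), from world to camera coordinates, as OpenCV has them. Camera axes: x right, y down, z forward; pixel columns grow to the right and rows downward; lengths in m; the calibration is good to about 2 mm. A picture is of the moment at which its call begins: read the wrist's pose just before it. camera_params takes no time and is no camera call; for the wrist camera it gives the pose at the moment of the call.
- ctrl.close_job(): hands the job in, once; it reports no verdict.
The state is a dict: "clock": time; "joint_pos": joint angles; "qvel": joint speeds; "tau": joint torques, N m; "tool_pos": TCP position; "orientation": TCP orientation; "force": force on the tool from outside, world axes, zero at the start; "moment": the same for the moment, N m; "opening": finger opening in m.
Only numpy, scipy, OpenCV 4.12 (cv2) and the standard library are available. Lean on these libraries where they do the work, as an engineer would, in place of code of your own. Each camera call takes 0.05 s, during which the arm holds its last target. There are 200 camera calls.

TASK

Lock the folding trolley: pull the red-tabbed brass pin out of its grey holder, lean it about 15 degrees and put the low edge of its foot into the bore of the blue lock bush, then straighten it and push it fully home until its collar sits on the bush, and let go. Feel for the bore, which is clamped a few millimetres off the lock's centre, and work gently: never force the pin against the lock with more than 25 N. Leave the other things on the deck alone.

Things in the scene. Friction and masses are not known exactly. Their poses are not given: they have to be found in the camera images.
- pin: Lock pin, about 0.2 kg. Brass shaft 28 mm in diameter, 46 mm long; round brass collar above it, 42 mm across, 6 mm thick; red grip tab above that, 40 mm wide (along x), 16 mm thick (along y), 40 mm tall. Origin on the axis at the collar's underside, z up along the axis: foot 46 mm below the origin, tab 6 to 46 mm above it. Starts hanging upright by its collar in the holder.
- pin_foot (a point): Centre of the flat, square-cut foot of the pin (28 mm across, no chamfer), 46 mm below the pin's origin; axes as the pin's.
- pin_grip (a point): Middle of the red tab, 30 mm above the pin's origin (the tab runs from 24 mm below to 16 mm above it); the fingers close along the pin's y. Axes as the pin's.
- holder: Fixed grey plastic block 60 x 60 x 60 mm with an upright through hole 32 mm in diameter in which the pin is parked (its shaft fits loosely, its collar rests on the top face). Origin at the centre of the underside.
- bracket: Fold lock, fixed: a dark steel plate 120 x 120 x 10 mm carrying a blue bush, a block 66 x 66 mm whose flat top is 65 mm above the plate's underside, with an upright bore. Origin at the centre of the plate's underside, z up. Home: collar on the bush's top, so that the pin's origin is 65 mm above this origin.
- lock_mouth (a point): The plate's centre at the height of the bush's top (65 mm up). Bore: 29.6 mm in diameter (0.8 mm play all round the pin), sharp-edged. The bush is clamped off-centre: the bore's true centre stands up to 5 mm off this point along the plate's x and up to 5 mm along its y, unmeasured (see or feel it). It stands firm: it does not give sideways.
- lock_stop (a point): On the plate's axis, 35 mm below the bush's top: the face of a friction-held disc inside the bore. The pin must push it down 11 mm with about 9 N (its weight does not do it) before the collar lands on the bush; it does not spring back. This point marks the disc's starting height and does not move.
- steamer: Bystander: bamboo steamer of two tiers and a lid, 192 mm across, 160 mm tall; origin under its centre.
- teapot: Bystander: white ceramic teapot, 128 mm across, 118 mm tall, spout to its +y (100 mm out), handle to -y; origin under its centre.
- jar: Bystander: empty glass jar with steel lid, 72 mm across, 110 mm tall; origin under its centre.
- bowl: Bystander: red plastic bowl, 130 mm across, 55 mm tall; origin under its centre.
- plate_gripper: Bystander: stainless plate gripper with squeeze lever lying flat, 195 mm long along its x, 60 mm wide, 16 mm tall; origin under its middle.
There are look-alikes about, which are no part of the job. There is more than one size of the pin; the one meant has the size given above.

How it is judged:
By the outcome, as a careful person would: the job done as asked, in the order asked, and still so for the second after the job is handed in, with the robot touching nothing.
It also fails if it takes over 72 s, if anything falls off the work surface, if the arm or the gripper's body presses on something with over 40 N, if the wrist force passes 120 N, or if a joint passes its speed limit or range.

## Working session

There is one attempt and no reset: what is moved stays moved. The work goes in short steps, Python scripts to look and compute and a tool call to move; the robot and the scene stay as the last step left them, time stands still between calls to the robot, and variables do not carry over. Pictures are saved under pics/ and viewed, about 8 in all and at most 12, crops included, and the job is handed in when it is done.

Besides the shell and the picture viewer there is one more tool, called in YAML: its name, and indented under it one key for each argument. step_arm: Moves the arm, as the interface text tells. Its arguments: {"type":"object","properties":{"rows":{"type":"array"}},"required":["rows"]}

```bash
mkdir -p pics; ls
cat > h.py <<'E'
import numpy as np, cv2
from plant import ctrl
def snap(n,f):
    p=ctrl.camera_params(n); im=ctrl.snapshot(n); cv2.imwrite('pics/'+f,im); return p,im
def K(p):
    f=192/np.tan(np.radians(p['vertical_fov'])/2); return f
def ray(p,u,v):
    f=K(p); d=np.array([(u-p['cx'])/f,(v-p['cy'])/f]); s=d.copy()
    for _ in range(30): s=d/(1+p['k1']*(s@s))
    R=cv2.Rodrigues(np.array(p['rvec'],float))[0]; t=np.array(p['tvec'],float).ravel()
    w=R.T@np.array([s[0],s[1],1]); return -R.T@t, w/np.linalg.norm(w)
def atz(p,u,v,z):
    o,w=ray(p,u,v); return o+w*(z-o[2])/w[2]
def proj(p,X):
    f=K(p); R=cv2.Rodrigues(np.array(p['rvec'],float))[0]; c=R@np.asarray(X,float)+np.array(p['tvec'],float).ravel()
    s=c[:2]/c[2]; s=s*(1+p['k1']*(s@s)); return s*f+[p['cx'],p['cy']]
def tri(obs):
    A=np.zeros((3,3));b=np.zeros(3)
    for p,u,v in obs:
        o,w=ray(p,u,v);M=np.eye(3)-np.outer(w,w);A+=M;b+=M@o
    X=np.linalg.solve(A,b); return X,[np.linalg.norm(proj(p,X)-[u,v]) for p,u,v in obs]
E
python3 - <<'E'
from h import *
import pickle
P={}
for n in ['scene','top','wrist']:
    P[n],im=snap(n,n+'0.png')
    print(n,P[n])
pickle.dump(P,open('P0.pkl','wb'))
a=[cv2.imread(f'pics/{n}0.png') for n in ['scene','top']]
print(ctrl.get_obs())
E
```

```text
pics
scene {'vertical_fov': 43.554232270886395, 'cx': 261.8060595109895, 'cy': 186.87767344918015, 'k1': -0.013576664397171593, 'rvec': array([ 0.99849281,  2.4970158 , -1.02729557]), 'tvec': array([ 0.41245251, -0.25531077,  1.58044265])}
top {'vertical_fov': 57.06140974881369, 'cx': 255.03523723420793, 'cy': 195.18235447828386, 'k1': -0.08726159610822089, 'rvec': array([ 2.15017441, -2.19624345,  0.11488336]), 'tvec': array([0.07277905, 0.59836163, 1.02084132])}
wrist {'vertical_fov': 68.07762154800626, 'cx': 255.85421790889197, 'cy': 193.2950603867363, 'k1': 0.0016243848523319403, 'rvec': array([-1.8024186 , -2.30488669, -0.3659452 ]), 'tvec': array([ 0.67547625, -0.04042335,  0.39086967])}
{'clock': 0.15, 'joint_pos': array([-5.94674319e+01,  2.05794773e+01,  6.46634338e-01, -1.33404716e-02,
       -7.01336555e+01, -1.65067739e+01]), 'qvel': array([-0.01968093, -0.0738314 ,  0.15797236,  0.11189907,  0.09428359,
       -0.02308274]), 'tau': array([-1.25528997e-03, -5.83276176e+01,  2.93289685e+01,  7.00105146e+00,
        8.81489221e-03, -1.21693665e-04]), 'tool_pos': array([ 0.16347869, -0.65454661,  0.22587667]), 'orientation': array([-8.99326785e+01,  6.86982833e-03,  1.40212575e+01]), 'force': array([-0.01614427, -0.39423521,  0.13260445]), 'moment': array([-0.04732986,  0.00432973, -0.03127513]), 'opening': 0.08809482854477746}
```

View pics/top0.png

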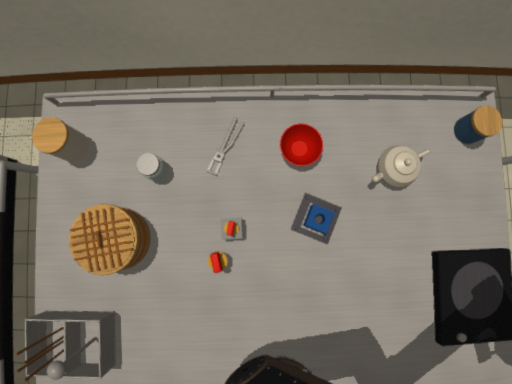

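View pics/scene0.png

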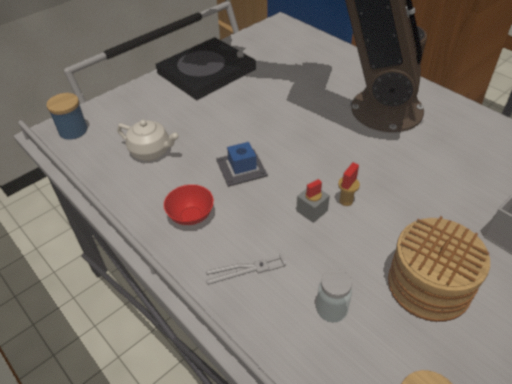

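Run:
```python
from h import *
import pickle
P=pickle.load(open('P0.pkl','rb'))
t=cv2.imread('pics/top0.png');s=cv2.imread('pics/scene0.png')
def crop(im,x,y,w,h,k): return cv2.resize(im[y:y+h,x:x+w],(w*k,h*k),interpolation=cv2.INTER_CUBIC)
a=crop(t,195,185,160,100,5); b=crop(s,215,130,160,100,5)[:,:]
a=cv2.resize(a,(480*800//480,500));
out=np.vstack([cv2.resize(crop(t,195,185,160,75+20,5),(505,300)),cv2.resize(crop(s,215,130,160,95,5),(505,300))])
cv2.imwrite('pics/c0.png',np.vstack([crop(t,200,190,150,85,5)[:, :],]))
A=crop(t,200,190,150,85,5)[:,:750]; B=crop(s,215,140,150,85,5)
k=0.7
cv2.imwrite('pics/c0.png',cv2.resize(np.vstack([A,B]),None,fx=.7,fy=.7,interpolation=cv2.INTER_AREA)) # scale 3.5
for n in ['top','scene']: print(n,proj(P[n],[0.164,-0.655,0.227]),proj(P[n],[0,0,0]),proj(P[n],[.5,0,0]))
p=P['top']
print('holder',atz(p,232,229,.07),'bush',atz(p,319,219,.065),'other',atz(p,216,262,.09))
```

```text
top [540.75148553 352.37262465] [279.44773132 395.89257801] [275.48648029 228.45081746]
scene [216.36414014  -3.77394779] [387.06677552 109.34047925] [278.89130861 184.74246293]
holder [0.50079475 0.12772426 0.07      ] bush [ 0.52380787 -0.1215008   0.065     ] other [0.41068731 0.17222771 0.09      ]
```

View pics/c0.png

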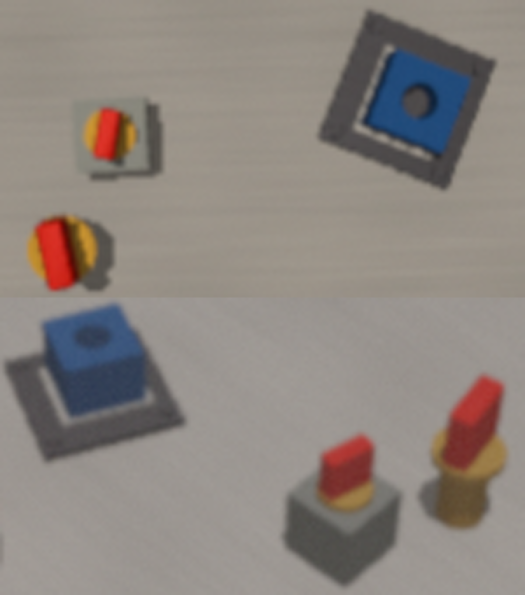

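Run:
```python
from h import *
import pickle
from scipy.spatial.transform import Rotation as Ro
P=pickle.load(open('P0.pkl','rb'))
p=P['wrist'];o,w=ray(p,p['cx'],p['cy']); R=Ro.from_euler('xyz',ctrl.get_obs()['orientation'],degrees=True).as_matrix()
T=ctrl.get_obs()['tool_pos']
Rc=cv2.Rodrigues(p['rvec'])[0]
print('cam in tool',R.T@(o-T),'axis in tool',R.T@w,'world axis',w,'img right in tool',R.T@Rc[0])
p=P['top']
c=np.array([(370,10),(495,62),(447,188),(320,138)])/3.5+[200,190]
q=np.array([atz(p,u,v,.01) for u,v in c]);print(q.round(4),q.mean(0)); d=q[1]-q[0];e=q[3]-q[0];print(np.linalg.norm(d),np.linalg.norm(e),np.degrees(np.arctan2(d[1],d[0])))
ps=P['scene']
print('bore',tri([(p,418/3.5+200,100/3.5+190),(ps,93/3.5+215,(337-297.5)/3.5+140)]))
print('collar c',tri([(p,110/3.5+200,134/3.5+190),(ps,345/3.5+215,(494-297.5)/3.5+140)]))
```

```text
cam in tool [-0.0833138  -0.15797396 -0.0007345 ] axis in tool [ 0.30946923  0.95090893 -0.00100015] world axis [ 0.30010987  0.07506482 -0.95094655] img right in tool [1.17612838e-03 6.69017891e-04 9.99999085e-01]
[[ 0.6056 -0.0942  0.01  ]
 [ 0.558  -0.2018  0.01  ]
 [ 0.4505 -0.1555  0.01  ]
 [ 0.4959 -0.0473  0.01  ]] [ 0.52748568 -0.12470615  0.01      ]
0.11762780780064352 0.11929369932034864 -113.89508357433618
bore (array([ 0.52545941, -0.12373384,  0.06214144]), [np.float64(0.19061309762242176), np.float64(0.19432598986996516)])
collar c (array([0.50310116, 0.13006372, 0.05503161]), [np.float64(0.07726065792925135), np.float64(0.08641633352054054)])
```

step_arm:
  rows:
    - [[1,3,4.45,-0.2,0,0,-2.2],[1,3,4.45,-0.2,0,0,-2.2],[1,3,4.45,-0.2,0,0,-2.2],[1,3,4.45,-0.2,0,0,-2.2],[1,3,4.45,-0.2,0,0,-2.2],[1,3,4.45,-0.2,0,0,-2.2],[1,3,4.45,-0.2,0,0,-2.2],[1,3,4.45,-0.2,0,0,-2.2],[1,3,4.45,-0.2,0,0,-2.2],[1,3,4.45,-0.2,0,0,-2.2],[1,3,4.45,-0.2,0,0,-2.2],[1,3,4.45,-0.2,0,0,-2.2]]

```text
clock: 1.65
tool_pos: [0.5242, -0.1192, 0.2026]
orientation: [-90.0, -0.0, -12.4]
force: [0.7, -0.8, 0.1]
opening: 0.0879
```

step_arm:
  rows:
    - [[1,0,0,0,0,0,0],[1,0,0,0,0,0,0]]

```text
clock: 1.9
tool_pos: [0.5233, -0.1207, 0.2022]
orientation: [-90.0, 0.0, -12.3]
force: [-0.4, -0.1, 0.2]
opening: 0.0879
```

Run:
```python
from h import *
import pickle
o=ctrl.get_obs();print(o['tool_pos'],o['orientation'],o['qvel'].round(2),o['joint_pos'].round(1))
p,im=snap('wrist','w1.png');pickle.dump(p,open('w1.pkl','wb'))
```

```text
[ 0.52325683 -0.1206857   0.2022081 ] [-9.00132268e+01  4.99607187e-02 -1.23161562e+01] [-1.25 -0.64 -0.27  0.    0.08 -0.06] [   7.9    8.6  -18.8   -0.   -62.7 -110.2]
```

View pics/w1.png

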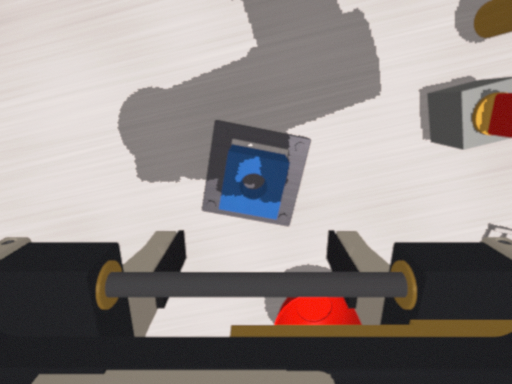

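step_arm:
  rows:
    - [[1,-0.35,4.2,0,0,0,0],[1,-0.35,4.2,0,0,0,0],[1,-0.35,4.2,0,0,0,0],[1,-0.35,4.2,0,0,0,0],[1,-0.35,4.2,0,0,0,0],[1,-0.35,4.2,0,0,0,0],[1,0,0,0,0,0,0],[1,0,0,0,0,0,0],[1,0,0,0,0,0,0]]

```text
clock: 3.08
tool_pos: [0.5026, 0.1299, 0.2027]
orientation: [-90.0, -0.0, -12.5]
force: [-0.3, 0.3, -0.5]
opening: 0.0878
```

Run:
```python
from h import *
import pickle
o=ctrl.get_obs();print(o['tool_pos'],o['orientation'],o['qvel'].round(2),o['joint_pos'].round(1))
p,im=snap('wrist','w2.png');pickle.dump(p,open('w2.pkl','wb'))
w1=cv2.imread('pics/w1.png')
def crop(im,x,y,w,h,k): return cv2.resize(im[y:y+h,x:x+w],(w*k,h*k),interpolation=cv2.INTER_CUBIC)
u,v=proj(p,[.502,.13,.08]).astype(int);print(u,v)
x0,y0=u-60,max(v-70,0)
print(x0,y0)
cv2.imwrite('pics/c2.png',np.hstack([crop(w1,195,110,120,120,4),crop(im,x0,y0,79,120,4)]))
```

```text
[0.50258758 0.12989179 0.20265327] [-8.99975700e+01 -1.98881399e-03 -1.24647139e+01] [ 0.09  0.13  0.09 -0.03  0.09 -0.15] [  36.2    6.9  -20.8   -0.   -62.3 -138.6]
256 184
196 114
```

View pics/c2.png

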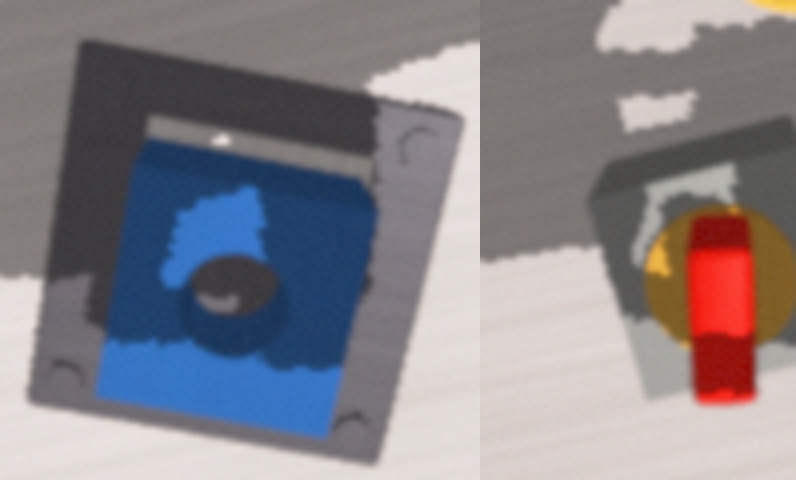

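Run:
```python
from h import *
import pickle
a=pickle.load(open('w1.pkl','rb'));b=pickle.load(open('w2.pkl','rb'));P=pickle.load(open('P0.pkl','rb'))
A=lambda x,y:(195+x/4-.4,110+y/4-.4)
B=lambda x,y:(196+(x-480)/4-.4,114+y/4-.4)
c=lambda L,F,p,z:np.array([atz(p,*F(*q),z) for q in L])
pl=c([(82,40),(463,118),(377,463),(30,402)],A,a,.01);print('plate',pl.round(4).tolist(),pl.mean(0)); print([np.linalg.norm(pl[i]-pl[i-1]).round(4) for i in range(4)],np.degrees(np.arctan2(*(pl[1]-pl[0])[1::-1])),np.degrees(np.arctan2(*(pl[2]-pl[1])[1::-1])))
bu=c([(133,163),(377,208),(330,437),(97,397)],A,a,.065);print('bush',bu.mean(0),[np.linalg.norm(bu[i]-bu[i-1]).round(4) for i in range(4)])
r=c([(183,304),(290,304),(235,254),(235,355)],A,a,.065);print('bore',(r[0]+r[1])/2,(r[2]+r[3])/2,np.linalg.norm(r[0]-r[1]),np.linalg.norm(r[2]-r[3]))
t=c([(690,248),(753,248),(757,403),(695,403)],B,b,.106);print('tab',t.mean(0),[np.linalg.norm(t[i]-t[i-1]).round(4) for i in range(4)],np.degrees(np.arctan2(*(t[2]-t[1])[1::-1])),np.degrees(np.arctan2(*(t[3]-t[0])[1::-1])))
k=c([(646,280),(800,280),(722,205)],B,b,.066);print('collar',k)
# heights by two views: bore in top/scene/w1 ; tab top centre in top
print('bore tri',tri([(a,*A(235,304)),(P['top'],418/3.5+200-.4,100/3.5+190-.4),(P['scene'],93/3.5+215-.4,(337-297.5)/3.5+140-.4)]))
print('tab tri',tri([(b,*B(724,325)),(P['scene'],347/3.5+215-.4,(450-297.5)/3.5+140-.4),(P['top'],107/3.5+200-.4,133/3.5+190-.4)]))
```

```text
plate [[0.4524, -0.1557, 0.01], [0.4996, -0.0481, 0.01], [0.6071, -0.0943, 0.01], [0.5609, -0.2024, 0.01]] [ 0.52998805 -0.12510951  0.01      ]
[np.float64(0.1181), np.float64(0.1175), np.float64(0.117), np.float64(0.1175)] 66.29944493386719 -23.273147249325067
bush [ 0.52698611 -0.12509205  0.065     ] [np.float64(0.0663), np.float64(0.0651), np.float64(0.0663), np.float64(0.0662)]
bore [ 0.52679209 -0.1244315   0.065     ] [ 0.52704233 -0.1249025   0.065     ] 0.028977407996001122 0.028523181462907273
tab [0.50460046 0.12955769 0.106     ] [np.float64(0.0386), np.float64(0.0146), np.float64(0.0386), np.float64(0.015)] -10.59850787659873 -11.223204733783703
collar [[0.50000668 0.10914311 0.066     ]
 [0.50900784 0.14968784 0.066     ]
 [0.48433693 0.13361818 0.066     ]]
bore tri (array([ 0.52673653, -0.12365222,  0.06425374]), [np.float64(1.1386287125323147), np.float64(0.66129200582645), np.float64(0.25186001429450683)])
tab tri (array([0.50505801, 0.12970159, 0.10352153]), [np.float64(0.2451180233545498), np.float64(0.42598541997215095), np.float64(0.40138911217321627)])
```

step_arm:
  rows:
    - [[0.2,0.2,-0.03,-3,0,0,1.4],[0.2,0,0,-3,0,0,0],[0.2,0,0,-3,0,0,0],[0.2,0,0,-2.5,0,0,0],[0.2,0,0,-1.67,0,0,0],[0.2,0,0,0,0,0,0],[0.2,0,0,0,0,0,0]]

```text
clock: 4.0
tool_pos: [0.5051, 0.1306, 0.0716]
orientation: [-90.0, -0.0, -11.0]
force: [0.1, 0.5, -0.1]
opening: 0.0525
```

step_arm:
  rows:
    - [[-1,0,0,0,0,0,0],[-1,0,0,0,0,0,0],[-1,0,0,0,0,0,0],[-1,0,0,0,0,0,0],[-1,0,0,0,0,0,0],[-1,0,0,0,0,0,0]]

```text
clock: 4.75
tool_pos: [0.5045, 0.1308, 0.071]
orientation: [-90.0, 0.0, -11.0]
force: [-0.9, -0.1, 3.8]
opening: 0.016
```

step_arm:
  rows:
    - [[-1,0,0,0.5,0,0,0],[-1,0,0,1,0,0,0],[-1,0,0,1.5,0,0,0],[-1,0,0,2,0,0,0],[-1,0,0,2.5,0,0,0],[-1,0,0,2.5,0,0,0],[-1,0,0,0,0,0,0],[-1,0,0,0,0,0,0],[-1,0,0,0,0,0,0]]

```text
clock: 5.88
tool_pos: [0.504, 0.1305, 0.17]
orientation: [-90.1, 0.1, -11.0]
force: [-0.7, -0.8, -2.5]
opening: 0.016
```

Run:
```python
from h import *
import pickle
o=ctrl.get_obs();print(o['tool_pos'],o['orientation'],o['force'],o['moment'],o['opening'])
W,im=snap('wrist','w3.png');S,s=snap('scene','s3.png');pickle.dump((W,S),open('w3.pkl','wb'))
def crop(im,x,y,w,h,k): return cv2.resize(im[y:y+h,x:x+w],(w*k,h*k),interpolation=cv2.INTER_CUBIC)
T=o['tool_pos']; g=T+[0,0,.019]
u,v=proj(W,g-[0,0,.04]).astype(int); a,b=proj(S,g-[0,0,.04]).astype(int); print(u-50,v-100,a-40,b-60)
cv2.imwrite('pics/c3.png',np.hstack([crop(im,u-50,v-100,100,140,4),crop(s,a-50,b-70,100,140,4)]))
```

```text
[0.5039659  0.13053343 0.16995783] [-9.00596502e+01  7.74072401e-02 -1.09837927e+01] [-0.74597141 -0.77146519 -2.46054455] [-0.01984132 -0.02013054  0.00422314] 0.015954432486218445
206 127 275 110
```

View pics/c3.png

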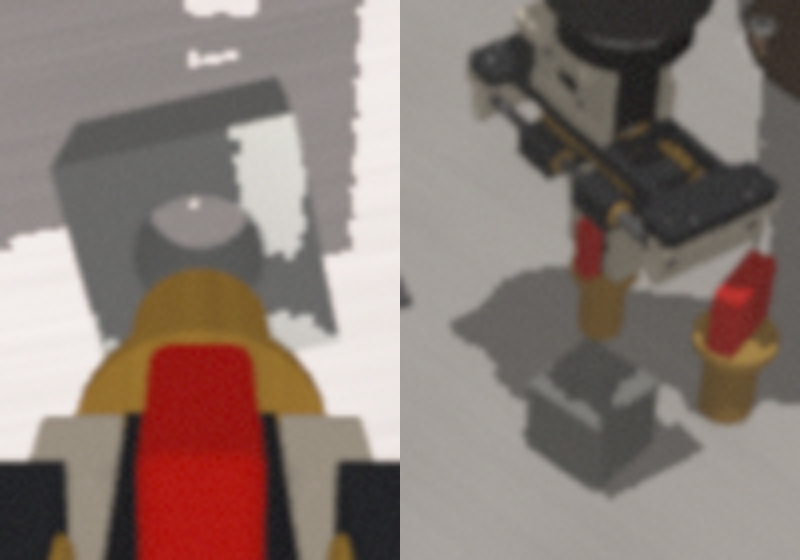

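```bash
cat >> h.py <<'E'
from scipy.spatial.transform import Rotation as Ro
BORE=np.array([.5270,-.1247,.065]); EX=0.0; EZ=0.0
def state(o=None):
    o=o or ctrl.get_obs(); return np.array(o['tool_pos']),Ro.from_euler('xyz',o['orientation'],degrees=True).as_matrix()
def pin(T,R):  # origin, axis, foot, low edge, in world
    ax=-R[:,1]; org=T+R@[EX,.011,EZ]; ft=org-.046*ax
    h=np.array([ax[0],ax[1],0]);n=np.linalg.norm(h); low=ft
    if n>.01:
        d=h-ax*(h@ax); low=ft+.014*d/np.linalg.norm(d)
    return org,ax,ft,low
def report():
    o=ctrl.get_obs();T,R=state(o);org,ax,ft,low=pin(T,R)
    t=np.degrees(np.arccos(ax[2])); L=R[:,2].copy();L[2]=0;L/=np.linalg.norm(L); X=R[:,0].copy();X[2]=0;X/=np.linalg.norm(X)
    f=np.array(o['force']); m=1000
    print('t',round(o['clock'],2),'lean',t.round(2),'L',L.round(3),'X',X.round(3))
    for n,q in (('low',low),('foot',ft),('org',org)):
        d=(q-BORE)*m; print(n,'alongL %.2f alongX %.2f z %.2f'%(d@L,d@X,d[2]))
    print('F L %.2f X %.2f z %.2f'%(f@L,f@X,f[2]),'M',np.round(o['moment'],3),'open',o['opening'])
E
python3 - <<'E'
from h import *
import pickle
W,S=pickle.load(open('w3.pkl','rb')); T,R=state(); org,ax,ft,low=pin(T,R)
for pt,z in (((255.9,194.1),ft[2]),((205.6+205/4,126.6+330/4),org[2]+.006)):
    q=atz(W,*pt,z); print('edge rel tool x,z (mm)',(R.T@(q-T)*1000).round(2))
# target: leaned 15 with low edge at BORE+11.7L, z=+12mm
R2=Ro.from_rotvec(np.radians(-15)*R[:,0]).as_matrix()@R
L=R[:,2]; 
org2,ax2,ft2,low2=pin(np.zeros(3),R2); tgt=BORE+.0117*L+[0,0,.012]-low2
print('TCP tgt',tgt,'delta cm',(tgt-T)*100,'rotvec',-15*R[:,0],'L',L)
E
```

```text
edge rel tool x,z (mm) [-12.52  57.01  -0.59]
edge rel tool x,z (mm) [-19.91   5.02   0.04]
TCP tgt [ 0.52947935 -0.11194641  0.13566743] delta cm [  2.52999112 -24.25494998  -3.43823855] rotvec [-14.72553391   2.856284     0.01711018] L [ 0.19041776  0.98170257 -0.00106511]
```

step_arm:
  rows:
    - [[-1,0.31,-3.03,-0.3,-1.84,0.357,0],[-1,0.31,-3.03,-0.3,-1.84,0.357,0],[-1,0.31,-3.03,-0.3,-1.84,0.357,0],[-1,0.31,-3.03,-0.3,-1.84,0.357,0],[-1,0.31,-3.03,-0.3,-1.84,0.357,0],[-1,0.31,-3.03,-0.3,-1.84,0.357,0],[-1,0.31,-3.03,-0.3,-1.84,0.357,0],[-1,0.31,-3.03,-0.3,-1.84,0.357,0],[-1,0,0,-0.5,0,0,0],[-1,0,0,0,0,0,0],[-1,0,0,0,0,0,0],[-1,0,0,0,0,0,0]]

```text
clock: 7.48
tool_pos: [0.5296, -0.1111, 0.1421]
orientation: [-105.0, -0.0, -10.9]
force: [-0.4, 0.5, -1.8]
opening: 0.0158
```

```bash
sed -i 's/EX=0.0;/EX=0.0006;/' h.py
python3 - <<'E'
from h import *
import pickle
report(); T,R=state(); print(T)
W,im=snap('wrist','w4.png');S,s=snap('scene','s4.png');pickle.dump((W,S,T,R),open('w4.pkl','wb'))
def crop(im,x,y,w,h,k): return cv2.resize(im[y:y+h,x:x+w],(w*k,h*k),interpolation=cv2.INTER_CUBIC)
u,v=proj(W,BORE).astype(int); a,b=proj(S,BORE).astype(int); print(u-70,v-60,a-50,b-60)
cv2.imwrite('pics/c4.png',np.hstack([crop(im,u-70,v-60,100,110,4),crop(s,a-50,b-60,80,110,4)]))
E
```

```text
t 7.47 lean 14.98 L [0.19  0.982 0.   ] X [ 0.982 -0.19   0.   ]
low alongL 12.60 alongX 0.58 z 18.46
foot alongL -0.93 alongX 0.61 z 22.07
org alongL 10.96 alongX 0.58 z 66.51
F L 0.37 X -0.50 z -1.83 M [ 0.978 -0.206  0.031] open 0.015756527096212815
[ 0.52959913 -0.11114385  0.142137  ]
193 139 191 90
```

View pics/c4.png

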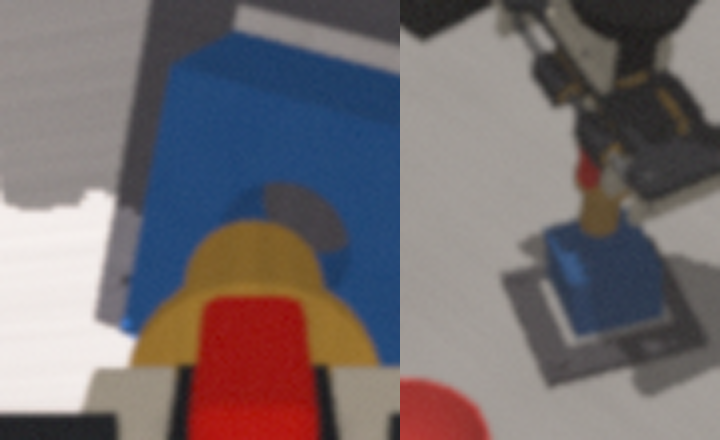

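Run:
```python
from h import *
import pickle
W,S,T,R=pickle.load(open('w4.pkl','rb')); L=np.array([.19,.982,0]);X=np.array([.982,-.19,0])
A=lambda x,y:(193+x/4-.4,139+y/4-.4)
for n,q in (('right',(350,240)),('left',(230,225)),('near',(290,182))):
    d=(atz(W,*A(*q),.065)-BORE)*1000; print(n,'L %.2f X %.2f'%(d@L,d@X))
org,ax,ft,low=pin(T,R)
d=(atz(W,*A(253,222),ft[2])-ft)*1000; print('foot near edge rel foot: L %.2f X %.2f'%(d@L,d@X))
```

```text
right L 14.35 X -2.54
left L -12.66 X -3.66
near L 0.91 X -14.60
foot near edge rel foot: L -0.51 X -12.94
```

step_arm:
  rows:
    - [[-1,-0.11,-0.09,-0.5,0,0,0],[-1,0,0,-0.5,0,0,0],[-1,0,0,-0.4,0,0,0],[-1,0,0,-0.15,0,0,0],[-1,0,0,-0.1,0,0,0],[-1,0,0,-0.1,0,0,0],[-1,0,0,0,0,0,0],[-1,0,0,0,0,0,0]]

```text
clock: 8.57
tool_pos: [0.5283, -0.1124, 0.1244]
orientation: [-105.0, -0.0, -11.0]
force: [-0.6, -0.1, -1.3]
opening: 0.016
```

```bash
python3 -c "from h import *; report()"
```

```text
t 8.57 lean 14.99 L [0.19  0.982 0.   ] X [ 0.982 -0.19   0.   ]
low alongL 11.06 alongX -0.44 z 0.76
foot alongL -2.46 alongX -0.43 z 4.38
org alongL 9.43 alongX -0.44 z 48.82
F L -0.20 X -0.58 z -1.34 M [ 1.036 -0.252  0.029] open 0.016015783493038553
```

step_arm:
  rows:
    - [[-1,0,0,-0.05,0,0,0],[-1,0,0,-0.05,0,0,0],[-1,0,0,-0.05,0,0,0],[-1,0,0,0,0,0,0],[-1,0,0,0,0,0,0]]

```text
clock: 9.2
tool_pos: [0.5283, -0.1125, 0.1229]
orientation: [-105.0, 0.0, -11.0]
force: [-0.3, 0.3, -2.0]
opening: 0.0158
```

step_arm:
  rows:
    - [[-1,0,0,-0.05,0,0,0],[-1,0,0,-0.05,0,0,0],[-1,0,0,-0.05,0,0,0],[-1,0,0,0,0,0,0],[-1,0,0,0,0,0,0]]

```text
clock: 9.82
tool_pos: [0.5283, -0.1124, 0.1214]
orientation: [-105.0, -0.0, -11.0]
force: [-0.1, 0.1, -2.3]
opening: 0.0156
```

```bash
python3 -c "from h import *; report()"
```

```text
t 9.82 lean 14.99 L [0.19  0.982 0.   ] X [ 0.982 -0.19   0.   ]
low alongL 11.05 alongX -0.47 z -2.31
foot alongL -2.47 alongX -0.47 z 1.31
org alongL 9.43 alongX -0.47 z 45.74
F L 0.05 X -0.11 z -2.28 M [ 1.041 -0.217 -0.06 ] open 0.01563561764060885
```

step_arm:
  rows:
    - [[-1,0.019,0.098,0,0,0,0],[-1,0.019,0.098,0,0,0,0],[-1,0,0,0,0,0,0],[-1,0,0,0,0,0,0]]

```text
clock: 10.32
tool_pos: [0.5287, -0.1104, 0.1214]
orientation: [-105.0, -0.0, -11.0]
force: [0.2, -0.2, -2.3]
opening: 0.0158
```

step_arm:
  rows:
    - [[-1,0.01,0.049,0,0,0,0],[-1,0,0,0,0,0,0],[-1,0,0,0,0,0,0]]

```text
clock: 10.7
tool_pos: [0.5288, -0.11, 0.1214]
orientation: [-105.0, 0.0, -11.0]
force: [0.2, 0.2, -2.2]
opening: 0.0156
```

step_arm:
  rows:
    - [[-1,0.01,0.049,0,0,0,0],[-1,0,0,0,0,0,0],[-1,0,0,0,0,0,0]]

```text
clock: 11.08
tool_pos: [0.5289, -0.1095, 0.1214]
orientation: [-105.0, -0.0, -11.0]
force: [-0.0, 0.3, -1.6]
opening: 0.0162
```

step_arm:
  rows:
    - [[-1,0.01,0.049,0,0,0,0],[-1,0,0,0,0,0,0],[-1,0,0,0,0,0,0]]

```text
clock: 11.45
tool_pos: [0.5289, -0.1091, 0.1214]
orientation: [-105.0, 0.0, -11.0]
force: [-0.0, -0.6, -2.2]
opening: 0.0158
```

step_arm:
  rows:
    - [[-1,0.01,0.049,0,0,0,0],[-1,0,0,0,0,0,0],[-1,0,0,0,0,0,0]]

```text
clock: 11.82
tool_pos: [0.5288, -0.1088, 0.1213]
orientation: [-105.0, 0.0, -11.0]
force: [0.3, -2.6, -1.9]
opening: 0.0158
```

```bash
python3 -c "from h import *; report()"
```

```text
t 11.82 lean 15.02 L [0.19  0.982 0.   ] X [ 0.982 -0.191  0.   ]
low alongL 14.71 alongX -0.63 z -2.35
foot alongL 1.19 alongX -0.65 z 1.28
org alongL 13.11 alongX -0.63 z 45.70
F L -2.49 X 0.75 z -1.91 M [-0.411 -0.179  0.015] open 0.01582748335831531
```

step_arm:
  rows:
    - [[-1,-0.029,-0.147,0,0,0,0],[-1,0.098,-0.019,0,0,0,0],[-1,0,0,0,0,0,0],[-1,0,0,0,0,0,0]]

```text
clock: 12.32
tool_pos: [0.5299, -0.11, 0.1214]
orientation: [-105.0, -0.0, -11.0]
force: [0.8, -0.4, -3.0]
opening: 0.0159
```

step_arm:
  rows:
    - [[-1,0.049,-0.0095,0,0,0,0],[-1,0,0,0,0,0,0],[-1,0,0,0,0,0,0]]

```text
clock: 12.7
tool_pos: [0.5302, -0.1103, 0.1214]
orientation: [-105.0, 0.0, -11.0]
force: [-0.6, 0.3, -3.2]
opening: 0.0158
```

step_arm:
  rows:
    - [[-1,0.049,-0.0095,0,0,0,0],[-1,0,0,0,0,0,0],[-1,0,0,0,0,0,0]]

```text
clock: 13.08
tool_pos: [0.5306, -0.1105, 0.1213]
orientation: [-105.0, 0.0, -11.0]
force: [-1.0, 0.1, -1.8]
opening: 0.0161
```

```bash
python3 -c "from h import *; report()"
```

```text
t 13.07 lean 15.0 L [0.19  0.982 0.   ] X [ 0.982 -0.19   0.   ]
low alongL 13.43 alongX 1.39 z -2.35
foot alongL -0.09 alongX 1.37 z 1.27
org alongL 11.81 alongX 1.39 z 45.71
F L -0.05 X -1.00 z -1.83 M [ 0.951  0.166 -0.08 ] open 0.01606150789647156
```

step_arm:
  rows:
    - [[-1,0.049,-0.0095,0,0,0,0],[-1,0,0,0,0,0,0],[-1,0,0,0,0,0,0]]

```text
clock: 13.45
tool_pos: [0.5309, -0.1106, 0.1213]
orientation: [-105.0, 0.0, -11.0]
force: [-2.2, 0.2, -0.7]
opening: 0.0158
```

```bash
python3 -c "from h import *; report()"
```

```text
t 13.45 lean 15.01 L [0.19  0.982 0.   ] X [ 0.982 -0.191  0.   ]
low alongL 13.34 alongX 1.75 z -2.42
foot alongL -0.18 alongX 1.72 z 1.21
org alongL 11.73 alongX 1.75 z 45.64
F L -0.21 X -2.24 z -0.70 M [ 0.89   0.661 -0.218] open 0.015776022938705444
```

step_arm:
  rows:
    - [[-1,-0.147,0.0285,0,0,0,0],[-1,-0.147,0.0285,0,0,0,0],[-1,0,0,0,0,0,0],[-1,0,0,0,0,0,0]]

```text
clock: 13.95
tool_pos: [0.5285, -0.1098, 0.1215]
orientation: [-105.0, -0.0, -11.0]
force: [0.2, -0.8, -1.7]
opening: 0.0162
```

```bash
python3 -c "from h import *; report()"
```

```text
t 13.95 lean 14.98 L [0.19  0.982 0.   ] X [ 0.982 -0.19   0.   ]
low alongL 13.70 alongX -0.78 z -2.23
foot alongL 0.18 alongX -0.76 z 1.39
org alongL 12.07 alongX -0.78 z 45.83
F L -0.72 X 0.39 z -1.69 M [ 1.009 -0.227 -0.032] open 0.016178347362114955
```

step_arm:
  rows:
    - [[-1,-0.049,0.0095,0,0,0,0],[-1,0,0,0,0,0,0],[-1,0,0,0,0,0,0]]

```text
clock: 14.32
tool_pos: [0.5278, -0.1098, 0.1214]
orientation: [-105.0, -0.0, -11.0]
force: [-0.0, -0.5, -2.4]
opening: 0.0158
```

```bash
python3 -c "from h import *; report()"
```

```text
t 14.32 lean 14.99 L [0.19  0.982 0.   ] X [ 0.982 -0.19   0.   ]
low alongL 13.54 alongX -1.41 z -2.29
foot alongL 0.02 alongX -1.41 z 1.33
org alongL 11.92 alongX -1.41 z 45.77
F L -0.45 X 0.08 z -2.37 M [ 1.006 -0.289  0.004] open 0.01577511873799251
```

step_arm:
  rows:
    - [[-1,-0.049,0.0095,0,0,0,0],[-1,0,0,0,0,0,0],[-1,0,0,0,0,0,0]]

```text
clock: 14.7
tool_pos: [0.5275, -0.1097, 0.1214]
orientation: [-105.0, -0.0, -11.0]
force: [1.1, -1.8, -1.8]
opening: 0.0159
```

```bash
python3 -c "from h import *; report()"
```

```text
t 14.7 lean 14.99 L [0.19  0.982 0.   ] X [ 0.982 -0.19   0.   ]
low alongL 13.59 alongX -1.79 z -2.25
foot alongL 0.07 alongX -1.78 z 1.37
org alongL 11.97 alongX -1.79 z 45.80
F L -1.52 X 1.40 z -1.85 M [ 0.701 -0.731  0.191] open 0.015903940117620717
```

step_arm:
  rows:
    - [[-1,-0.049,0.0095,0,0,0,0],[-1,0,0,0,0,0,0],[-1,0,0,0,0,0,0]]

```text
clock: 15.08
tool_pos: [0.5271, -0.1096, 0.1215]
orientation: [-105.0, -0.0, -11.0]
force: [2.1, -0.6, -2.3]
opening: 0.0162
```

```bash
python3 -c "from h import *; report()"
```

```text
t 15.07 lean 14.98 L [0.19  0.982 0.   ] X [ 0.982 -0.19   0.   ]
low alongL 13.65 alongX -2.16 z -2.21
foot alongL 0.13 alongX -2.13 z 1.41
org alongL 12.02 alongX -2.16 z 45.85
F L -0.18 X 2.12 z -2.28 M [ 0.449 -1.286  0.318] open 0.016155073766547793
```

step_arm:
  rows:
    - [[-1,0.11,-0.021,0,0,0,0],[-1,0.113,-0.022,0,0,0,0],[-1,0,0,-0.04,0,0,0],[-1,0,0,-0.03,0,0,0],[-1,0,0,0,0,0,0],[-1,0,0,0,0,0,0]]

```text
clock: 15.82
tool_pos: [0.529, -0.1101, 0.1207]
orientation: [-105.0, 0.0, -11.0]
force: [0.2, 0.8, -1.9]
opening: 0.016
```

Run:
```python
from h import *
report(); T,R=state(); org,ax,ft,low=pin(T,R); print(R[:,0])
prev=T
for k in range(1,7):
    Q=Ro.from_rotvec(np.radians(2.5*k)*R[:,0]).as_matrix(); t=low+Q@(T-low); print(k,((t-prev)*100).round(3)); prev=t
```

```text
t 15.82 lean 15.0 L [0.19  0.982 0.   ] X [ 0.982 -0.19   0.   ]
low alongL 13.50 alongX -0.24 z -3.03
foot alongL -0.02 alongX -0.24 z 0.60
org alongL 11.88 alongX -0.24 z 45.03
F L 0.79 X 0.10 z -1.92 M [ 1.046 -0.245  0.069] open 0.015965813496378076
[ 9.81716664e-01 -1.90348045e-01 -1.12142158e-04]
1 [-0.049 -0.251 -0.   ]
2 [-0.049 -0.251 -0.011]
3 [-0.049 -0.25  -0.023]
4 [-0.048 -0.249 -0.034]
5 [-0.048 -0.248 -0.045]
6 [-0.048 -0.245 -0.056]
```

step_arm:
  rows:
    - [[-1,-0.049,-0.251,0,2.454,-0.476,0],[-1,-0.049,-0.251,-0.011,2.454,-0.476,0],[-1,0,0,0,0,0,0],[-1,0,0,0,0,0,0]]

```text
clock: 16.32
tool_pos: [0.528, -0.1152, 0.1205]
orientation: [-100.0, 0.0, -11.0]
force: [0.5, -0.1, -2.2]
opening: 0.016
```

```bash
python3 -c "from h import *; report()"
```

```text
t 16.32 lean 10.05 L [0.191 0.982 0.   ] X [ 0.982 -0.191  0.   ]
low alongL 13.38 alongX -0.23 z -3.02
foot alongL -0.41 alongX -0.24 z -0.58
org alongL 7.62 alongX -0.23 z 44.71
F L 0.00 X 0.52 z -2.23 M [ 0.656 -0.169  0.055] open 0.01598008411676816
```

step_arm:
  rows:
    - [[-1,-0.049,-0.25,-0.023,2.454,-0.476,0],[-1,-0.048,-0.249,-0.034,2.454,-0.476,0],[-1,0,0,0,0,0,0],[-1,0,0,0,0,0,0]]

```text
clock: 16.82
tool_pos: [0.527, -0.12, 0.1199]
orientation: [-95.1, 0.0, -11.0]
force: [-0.4, -0.7, -2.4]
opening: 0.0161
```

```bash
python3 -c "from h import *; report()"
```

```text
t 16.82 lean 5.07 L [0.19  0.982 0.   ] X [ 0.982 -0.19   0.   ]
low alongL 13.52 alongX -0.23 z -3.14
foot alongL -0.42 alongX -0.29 z -1.90
org alongL 3.64 alongX -0.27 z 43.92
F L -0.71 X -0.23 z -2.41 M [ 0.348 -0.103  0.025] open 0.016148621624258785
```

step_arm:
  rows:
    - [[-1,-0.048,-0.248,-0.045,2.454,-0.476,0],[-1,-0.048,-0.245,-0.056,2.454,-0.476,0],[-1,0,0,0,0,0,0],[-1,0,0,0,0,0,0]]

```text
clock: 17.32
tool_pos: [0.5261, -0.1249, 0.1189]
orientation: [-90.1, 0.0, -11.0]
force: [-0.2, -0.4, -2.5]
opening: 0.016
```

```bash
python3 -c "from h import *; report()"
```

```text
t 17.32 lean 0.07 L [0.19  0.982 0.   ] X [ 0.982 -0.19   0.   ]
low alongL -0.45 alongX -0.30 z -3.14
foot alongL -0.45 alongX -0.30 z -3.14
org alongL -0.39 alongX -0.28 z 42.86
F L -0.38 X -0.11 z -2.52 M [-0.004 -0.011 -0.017] open 0.01599892068869101
```

step_arm:
  rows:
    - [[-1,0,0,-0.1,0,0,0],[-1,0,0,-0.1,0,0,0],[-1,0,0,0,0,0,0],[-1,0,0,0,0,0,0]]

```text
clock: 17.82
tool_pos: [0.5261, -0.1249, 0.1169]
orientation: [-90.0, 0.0, -11.0]
force: [-0.4, 0.2, -2.0]
opening: 0.0162
```

```bash
python3 -c "from h import *; report()"
```

```text
t 17.82 lean 0.0 L [0.19  0.982 0.   ] X [ 0.982 -0.19   0.   ]
low alongL -0.41 alongX -0.22 z -5.05
foot alongL -0.41 alongX -0.22 z -5.05
org alongL -0.41 alongX -0.21 z 40.95
F L 0.08 X -0.45 z -1.96 M [-0.065 -0.02  -0.048] open 0.016229732272117277
```

step_arm:
  rows:
    - [[-1,0,0,-0.2,0,0,0],[-1,0,0,-0.2,0,0,0],[-1,0,0,-0.2,0,0,0],[-1,0,0,-0.2,0,0,0],[-1,0,0,-0.2,0,0,0],[-1,0,0,0,0,0,0]]

```text
clock: 18.58
tool_pos: [0.526, -0.125, 0.1068]
orientation: [-90.0, 0.0, -11.0]
force: [-0.1, -0.0, -2.2]
opening: 0.0157
```

```bash
python3 -c "from h import *; report()"
```

```text
t 18.57 lean 0.02 L [0.19  0.982 0.   ] X [ 0.982 -0.19   0.   ]
low alongL -0.49 alongX -0.35 z -15.23
foot alongL -0.49 alongX -0.35 z -15.23
org alongL -0.49 alongX -0.33 z 30.77
F L -0.05 X -0.04 z -2.21 M [-0.071 -0.054  0.02 ] open 0.015747081045643138
```

step_arm:
  rows:
    - [[-1,0,0,-0.2,0,0,0],[-1,0,0,-0.2,0,0,0],[-1,0,0,-0.2,0,0,0],[-1,0,0,-0.2,0,0,0],[-1,0,0,-0.2,0,0,0],[-1,0,0,-0.2,0,0,0],[-1,0,0,-0.2,0,0,0],[-1,0,0,0,0,0,0]]

```text
clock: 19.58
tool_pos: [0.526, -0.125, 0.0928]
orientation: [-90.0, 0.0, -11.0]
force: [0.1, 0.5, -2.3]
opening: 0.0159
```

```bash
python3 -c "from h import *; report()"
```

```text
t 19.57 lean 0.02 L [0.19  0.982 0.   ] X [ 0.982 -0.19   0.   ]
low alongL -0.49 alongX -0.32 z -29.20
foot alongL -0.49 alongX -0.32 z -29.20
org alongL -0.49 alongX -0.31 z 16.80
F L 0.49 X 0.03 z -2.30 M [-0.028  0.001  0.026] open 0.015888432083442407
```

step_arm:
  rows:
    - [[-1,0,0,-0.2,0,0,0],[-1,0,0,-0.2,0,0,0],[-1,0,0,-0.1,0,0,0],[-1,0,0,-0.1,0,0,0],[-1,0,0,-0.1,0,0,0],[-1,0,0,-0.1,0,0,0],[-1,0,0,0,0,0,0]]

```text
clock: 20.45
tool_pos: [0.5262, -0.125, 0.0857]
orientation: [-90.0, -0.0, -11.0]
force: [-1.6, 1.9, 4.2]
opening: 0.0162
```

```bash
python3 -c "from h import *; report()"
```

```text
t 20.45 lean 0.03 L [0.19  0.982 0.   ] X [ 0.982 -0.19   0.   ]
low alongL -0.48 alongX -0.05 z -36.32
foot alongL -0.48 alongX -0.05 z -36.32
org alongL -0.48 alongX -0.07 z 9.68
F L 1.53 X -1.93 z 4.20 M [ 0.322  0.918 -0.027] open 0.016211748443063355
```

step_arm:
  rows:
    - [[-1,0,0,-0.1,0,0,0],[-1,0,0,-0.1,0,0,0],[-1,0,0,-0.1,0,0,0],[-1,0,0,-0.1,0,0,0],[-1,0,0,0,0,0,0]]

```text
clock: 21.08
tool_pos: [0.5263, -0.125, 0.0817]
orientation: [-90.0, -0.0, -11.0]
force: [-2.0, 1.4, 6.2]
opening: 0.0159
```

```bash
python3 -c "from h import *; report()"
```

```text
t 21.07 lean 0.03 L [0.19  0.982 0.   ] X [ 0.982 -0.19   0.   ]
low alongL -0.47 alongX -0.03 z -40.27
foot alongL -0.47 alongX -0.03 z -40.27
org alongL -0.47 alongX -0.05 z 5.73
F L 0.97 X -2.19 z 6.16 M [ 0.372  0.939 -0.01 ] open 0.015854115657696576
```

step_arm:
  rows:
    - [[-1,-0.02,0,-0.1,0,0,0],[-1,0,0,-0.1,0,0,0],[-1,0,0,-0.1,0,0,0],[-1,0,0,-0.1,0,0,0],[-1,0,0,-0.05,0,0,0],[-1,0,0,0,0,0,0]]

```text
clock: 21.82
tool_pos: [0.5262, -0.125, 0.0773]
orientation: [-90.0, -0.0, -11.0]
force: [-2.7, 0.5, 5.5]
opening: 0.0161
```

```bash
python3 -c "from h import *; report()"
```

```text
t 21.82 lean 0.05 L [0.19  0.982 0.   ] X [ 0.982 -0.19   0.   ]
low alongL -0.49 alongX -0.06 z -44.68
foot alongL -0.49 alongX -0.06 z -44.68
org alongL -0.49 alongX -0.09 z 1.32
F L -0.05 X -2.71 z 5.46 M [0.433 0.92  0.037] open 0.016054245037308564
```

step_arm:
  rows:
    - [[-1,0,0,-0.05,0,0,0],[-1,0,0,0,0,0,0]]

```text
clock: 22.08
tool_pos: [0.5262, -0.1251, 0.0769]
orientation: [-90.0, -0.0, -11.0]
force: [-1.9, 0.7, 5.9]
opening: 0.0158
```

step_arm:
  rows:
    - [[-1,0,0,-0.05,0,0,0],[-1,0,0,0,0,0,0]]

```text
clock: 22.32
tool_pos: [0.5262, -0.125, 0.0763]
orientation: [-90.0, -0.0, -11.0]
force: [-2.1, 1.6, 7.0]
opening: 0.0156
```

```bash
python3 -c "from h import *; report()"
```

```text
t 22.32 lean 0.05 L [0.19  0.982 0.   ] X [ 0.982 -0.19   0.   ]
low alongL -0.47 alongX -0.06 z -45.66
foot alongL -0.47 alongX -0.06 z -45.66
org alongL -0.47 alongX -0.10 z 0.34
F L 1.13 X -2.35 z 7.04 M [ 0.403  0.932 -0.054] open 0.015561352041778298
```

step_arm:
  rows:
    - [[-1,0,0,-0.05,0,0,0],[-1,0,0,0,0,0,0]]

```text
clock: 22.58
tool_pos: [0.5262, -0.125, 0.0758]
orientation: [-90.0, -0.0, -11.0]
force: [-2.0, 0.6, 4.7]
opening: 0.0157
```

step_arm:
  rows:
    - [[-1,0,0,-0.04,0,0,0],[-1,0,0,0,0,0,0]]

```text
clock: 22.82
tool_pos: [0.5263, -0.1251, 0.0758]
orientation: [-90.0, -0.1, -10.9]
force: [-4.0, 1.3, 8.9]
opening: 0.0158
```

step_arm:
  rows:
    - [[-1,0,0,-0.03,0,0,0],[-1,0,0,0,0,0,0]]

```text
clock: 23.08
tool_pos: [0.5263, -0.1251, 0.0758]
orientation: [-90.0, -0.1, -10.9]
force: [-4.6, 1.6, 11.8]
opening: 0.0161
```

```bash
python3 -c "from h import *; report()"
```

```text
t 23.07 lean 0.07 L [0.19  0.982 0.   ] X [ 0.982 -0.19   0.   ]
low alongL -0.50 alongX 0.06 z -46.21
foot alongL -0.50 alongX 0.06 z -46.21
org alongL -0.49 alongX 0.01 z -0.21
F L 0.69 X -4.86 z 11.81 M [ 0.772  1.799 -0.038] open 0.01605068886494504
```

step_arm:
  rows:
    - [[-1,0,0,0.06,0,0,0],[-1,0,0,0,0,0,0],[0.2,0,0,0,0,0,0],[0.2,0,0,0,0,0,0],[0.2,0,0,0,0,0,0],[0.2,0,0,0,0,0,0],[0.2,0,0,0.5,0,0,0],[0.2,0,0,2,0,0,0],[0.2,0,0,4,0,0,0],[0.2,0,0,5,0,0,0],[0.2,0,0,0,0,0,0],[0.2,0,0,0,0,0,0]]

```text
clock: 24.58
tool_pos: [0.5257, -0.1249, 0.1901]
orientation: [-90.0, -0.0, -11.0]
force: [-0.1, 0.8, -0.4]
opening: 0.0525
```

Run:
```python
from h import *
import pickle
W,im=snap('wrist','w5.png');S,s=snap('scene','s5.png');pickle.dump((W,S),open('w5.pkl','wb'))
def crop(im,x,y,w,h,k): return cv2.resize(im[y:y+h,x:x+w],(w*k,h*k),interpolation=cv2.INTER_CUBIC)
u,v=proj(W,BORE).astype(int); a,b=proj(S,BORE).astype(int); print(u-50,v-70,a-50,b-60)
cv2.imwrite('pics/c5.png',np.hstack([crop(im,u-50,v-70,100,110,4),crop(s,a-50,b-60,100,110,4)]))
```

```text
206 115 191 90
```

View pics/c5.png

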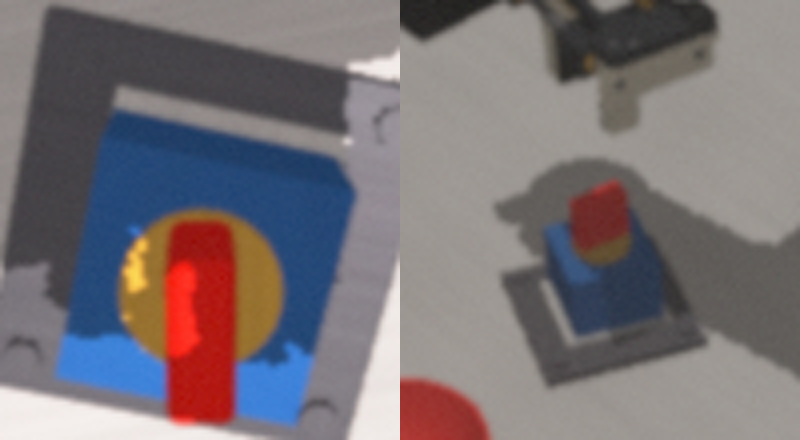

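Run:
```python
from h import *
import pickle
W,S=pickle.load(open('w5.pkl','rb'))
a=(205.6+201/4,114.6+340/4); b=(190.6+(599-400)/4,89.6+189/4)
print(tri([(W,*a),(S,*b)]))
l=atz(W,205.6+118/4,114.6+288/4,.071);r=atz(W,205.6+284/4,114.6+288/4,.071);print('collar dia',np.linalg.norm(l-r))
ctrl.close_job()
```

```text
(array([ 0.5251816 , -0.12558316,  0.11345895]), [np.float64(0.4898298845461093), np.float64(0.1566215168617955)])
collar dia 0.04223918678359165
the job is handed in; nothing more can be done
```

The pin is locked home in the bush, the gripper has let go and backed off, and the job is handed in at about 24.7 s of the 72 s.

**What I did:**
- I pulled the pin straight up out of the grey holder. Its collar-to-holder proportion fitted the 42 mm pin, and the larger pin standing beside it was left alone.
- I leaned it 15 degrees and put the low edge about 2 to 3 mm into the bore.
- I felt the bore wall on three sides (2 to 3 N of touch). That put the bore's centre within about half a millimetre of the camera estimate, (0.527, -0.125).
- I straightened it about the low edge with no sign of contact, then pushed it down past the disc.

**Forces:** the disc took about 7 to 9 N. The largest push I read was about 14 N downward with about 5 N sideways, at the moment the collar landed. I read forces between moves, not continuously.

**Last checks:**
- The tool stopped descending with the pin's origin within about 0.2 mm of its home height, while the force rose.
- The final pictures show the pin upright with its collar on the bush top and the fingers clear. The collar measured 42.2 mm across.
- The tab top triangulated at 113 mm against the expected 111 mm, which is within the camera's accuracy.
- The earlier triangulated height of the collar in the holder came out low, at 55 mm against 66 mm. It was a coarse first estimate, and I did not use it for the grasp.

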